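# Snug up the screw prop under a breadboard with a tommy bar

## Robot

A 6-joint arm with a two-finger parallel gripper is mounted at the origin on a cart in front of the work surface, level with it; the furniture and walls round the work are solid. World frame = base frame: x ahead of the robot, y to its left, z up, the work surface at z = 0. Lengths are in m, angles in rad, forces in N, time in s.
With the tool pointing down it reaches from about 0.25 to 0.85 m from the base axis. Payload 12.5 kg.
Tool frame: the origin (TCP) lies at the very end of the fingers, on their centre line; the grasp point (between the pads) lies 19 mm behind it; z points along the fingers, y is the line along which they close (so a half turn about z gives the same grasp; the last joint's range is limited). The gripper opens to 93 mm and grips with 3 to 60 N. Pads are 15 mm wide; open, the fingers measure 128 mm over their backs; the gripper's body (75 mm by 188 mm) begins 65 mm behind the grasp point.
Start: joints at [1.204, 0.351, 1.652, -0, 1.139, -0.085], TCP at [0.153, 0.528, 0.219] pointing down, gripper open.
Joint ranges: [-2.75, 2.75], [-0.79, 2.1], [0.01, 2.65], [-1.57, 4.71], [0.07, 3.14], [-2.87, 2.87]. Speed limits (rad/s): [2.22, 2.22, 2.79, 3.14, 3.14, 3.14].

## Interface

Orientations are given as [roll, pitch, yaw] about the fixed x, y, z axes, in that order (R = Rz(yaw) Ry(pitch) Rx(roll)).
In Python, from plant import ctrl gives the robot as it stands. Calls block until the motion is done:
- ctrl.movep(position, orientation): joint-space move of the TCP to a pose.
- ctrl.move_linear(position, attitude=None, v=0.15, until_force=None): straight line of the TCP; attitude=None keeps the orientation; v is the mean speed in m/s. With until_force (N) it stops when the force on the tool has changed by that much, and returns True; else False.
- ctrl.goto_joints(angles): joint-space move.
- ctrl.open_gripper() and ctrl.gripper_close(): open the fingers fully, or close them until they stop; the grip force is fixed at half the most.
- ctrl.hold(seconds).
- ctrl.solve_ik(position, orientation): joint angles nearest the present ones, or None.
- ctrl.sense(): the state.
- ctrl.snapshot(name): name is "scene" or "top" or "wrist"; returns the picture (480x640x3 uint8, red, green, blue); there is no depth.
- ctrl.calibration(name): a dict with "mtx" (3x3 intrinsics, pixels), "dist" ([k1, k2, p1, p2, k3] as OpenCV has them; the pictures are not rectified), "world_from_camera" (4x4, takes a point from camera to world coordinates). Camera axes: x right, y up, looking along -z (the intrinsics and any distortion apply to the point x, -y, -z); pixel columns grow to the right and rows downward; lengths in m; the calibration is good to about 2 mm. A picture is of the moment at which its call begins: read the wrist's pose just before it. calibration takes no time and is no camera call; for the wrist camera it gives the pose at the moment of the call.
A pose or a line that the arm cannot do raises ctrl.PlanningError and nothing moves.
- ctrl.hand_in(): hands the job in; it is judged then, once.
Trained networks look in the newest picture that a camera, given by its name, has taken for a name from the list of things; names that differ only in an ending like _2 or _b are one class to them, and where a whole thing is asked for, a point or a joint stands for the part that bears it (a point fixed in the world has none). Each returns a list of dicts, best first, with "confidence" (0 to 1); they miss things now and then, are a little off and sometimes report something else, mostly with a low value. They report only what shows in the picture. A call takes as long as a camera call. They do not tell look-alikes from the thing itself.
- ctrl.search_frame(camera, name): "xyz" ([x, y, z] in m, in world coordinates, good to about 4 mm: the middle of the surface that is visible of it).
- ctrl.spot_point(camera, name): "xyz" ([x, y, z] in m, in world coordinates, good to about 4 mm: a listed point, or the origin of a listed thing).
The state is a dict: "t": time; "joints": joint angles; "qvel": joint speeds; "tau": joint torques, N m; "position": TCP position; "tcp_rot": TCP orientation; "contact_force": force on the tool from outside, world axes, zero at the start; "moment": the same for the moment, N m; "gripper_width": finger opening in m; "grasp_force": force on a finger pad.
Only numpy, scipy, OpenCV 4.12 (cv2) and the standard library are available. Lean on these libraries where they do the work, as an engineer would, in place of code of your own. Each camera call takes 0.05 s, during which the arm holds its last target. There are 200 camera calls.

## Task

Take the tommy bar from its holder block and, putting its pin into one collar hole after another as far as the board's edge lets you swing, turn the screw prop's collar anticlockwise (seen from above) until its rubber pad bears firmly on the underside of the little breadboard: you feel the effort at the bar rise clearly, to about 15 N. Turn the collar with the bar only, never force the bar beyond 30 N, leave the things round about alone, and finally stand the bar fully down in its holder again.

Things in the scene. Friction and masses are not known exactly. Their poses are not given: they have to be found in the camera images.
- collar_face (a point): Star-shaped steel collar, 110 mm over six square lobes, flat, partly under the board's front edge. This point: on its upright axis, level with its top face, 30 mm above the table; turns with it. Each lobe has an upright hole, 10 mm diameter, 14 mm deep, open at the top, 43 mm from the axis, at 0, 60, .. 300 degrees from this point's x axis about its z axis (up).
- pad_top (a point): Centre of the top of the black rubber pad (28 mm across) on the prop's spindle, on the collar's axis under the breadboard; rises as the collar turns. It is squashed by only 0.1 to 0.2 mm when it bears firmly.
- board_underside (a point): Point on the collar's axis at the underside of the dark fixed breadboard (130 x 180 x 8 mm, on four legs), 46 mm above the table. x points from the board's front edge to its back: the straight edge lies 15 mm in front (-x), along y. Only holes in front of it are free; the pin cannot pass it. Post mounts up to 63 mm tall stand on the board from 80 mm behind this point.
- bar_handle (a point): Tommy bar, 96 mm long, standing loose and upright in its holder: square dark handle 12 x 12 x 52 mm above a round steel pin of 8 mm diameter, 42 mm long, with a tapered end. This point: middle of the handle, 68 mm above the pin's lower end; z up along the bar, x and y square to the handle's faces. About 70 g.
- bar_tip (a point): Lower end of the bar's pin, on its axis.
- holder_hole0 (a point): Mouth of the vertical hole (9 mm diameter, 25 mm deep) in the middle of the top of the fixed aluminium holder block, 50 x 50 x 30 mm; on the block's top, 30 mm above the table.
- collar: The same collar, origin on its axis at table level. Anticlockwise from above raises the pad, 3 mm a radian; it touches after 2.0 to 2.5 rad, more than one swing. Till then it turns against steady friction, 2 to 4 N at a hole; there the effort jumps to about 7 N and grows by 2.7 N for each mm that the hole moves on. Backs off by itself only until 7 N are left.
- bar: The tommy bar; origin at the lower end of its pin.
- objective_can: Bystander: objective in a clear canister with a black lid, 45 mm across, 64 mm tall; origin under its centre.
- petri: Bystander: petri dish, 60 mm across, 15 mm tall; origin under its centre.
- filter_cube: Bystander: black filter cube, 47 x 38 x 39 mm; origin under its centre.
Mind the look-alikes: they are no part of the job. What is shaped like the part that bears holder_hole0 but blue or orange is not meant.

How it is judged:
By the outcome, as a careful person would: the job done as asked, in the order asked, and still so for the second after the job is handed in, with the robot touching nothing.
It also fails if it takes over 72 s, if anything falls off the work surface, if the arm or the gripper's body presses on something with over 40 N, if the wrist force passes 120 N, or if a joint passes its speed limit or range.

## Working session

There is one attempt and no reset: what is moved stays moved. The work goes in short steps, each a Python script; the robot and the scene stay as the last script left them, time stands still between calls to the robot, and variables do not carry over. Pictures are saved under pics/ and viewed, at most 10 in all, crops included, and the job is handed in when it is done.

```bash
mkdir -p pics; ls; cat > h.py <<'E'
import numpy as np, cv2
from plant import ctrl
def save(im,n): cv2.imwrite(f'pics/{n}.png',im[:,:,::-1])
def proj(c,P):
    T=np.linalg.inv(c['world_from_camera']);p=(T[:3,:3]@np.atleast_2d(P).T).T+T[:3,3]
    p=p*[1,-1,-1]
    return cv2.projectPoints(p.reshape(-1,1,3),np.zeros(3),np.zeros(3),np.array(c['mtx']),np.array(c['dist']))[0].reshape(-1,2)
def unproj(c,uv,z):
    n=cv2.undistortPoints(np.array(uv,float).reshape(-1,1,2),np.array(c['mtx']),np.array(c['dist'])).reshape(-1,2)
    W=np.array(c['world_from_camera']);d=np.c_[n[:,0],-n[:,1],-np.ones(len(n))]@W[:3,:3].T
    o=W[:3,3];return o+d*((z-o[2])/d[:,2])[:,None]
E
python3 - <<'E'
from h import *
np.set_printoptions(precision=4,suppress=True)
for cam in ['top','scene']:
    im=ctrl.snapshot(cam);save(im,cam+'0')
    c=ctrl.calibration(cam);print(cam,np.array(c['world_from_camera'])[:3,3])
    for n in ['collar_face','board_underside','bar_handle','bar_tip','holder_hole0','objective_can','petri','filter_cube']:
        for r in ctrl.spot_point(cam,n)[:3]: print(n,np.round(r['xyz'],4),round(r['confidence'],2),proj(c,r['xyz'])[0].round())
s=ctrl.sense();print(s)
E
```

```text
pics
top [0.3661 0.0752 1.0214]
collar_face [0.5935 0.0587 0.0288] 0.82 [328. 203.]
board_underside [0.5939 0.0619 0.0468] 0.95 [326. 201.]
bar_handle [0.3849 0.2741 0.0714] 0.39 [218. 308.]
bar_tip [0.3859 0.2732 0.0032] 0.41 [226. 308.]
holder_hole0 [0.6105 0.2254 0.03  ] 0.87 [246. 197.]
holder_hole0 [0.384  0.2677 0.0297] 0.68 [226. 309.]
holder_hole0 [0.4887 0.25   0.0286] 0.56 [235. 257.]
objective_can [ 0.3834  0.1819 -0.0017] 0.78 [271. 309.]
objective_can [0.5917 0.0587 0.0462] 0.3 [328. 202.]
petri [0.3989 0.1115 0.0035] 0.58 [305. 300.]
filter_cube [ 0.5729 -0.1399 -0.001 ] 0.64 [422. 214.]
filter_cube [0.5919 0.0604 0.0015] 0.25 [327. 207.]
scene [-0.1722  0.5387  0.4672]
collar_face [0.5937 0.0595 0.0335] 0.81 [288. 246.]
collar_face [0.5939 0.0587 0.0402] 0.45 [288. 242.]
board_underside [0.5938 0.0614 0.0491] 0.82 [287. 238.]
bar_handle [0.3818 0.2774 0.0726] 0.89 [236. 320.]
bar_tip [0.5953 0.0595 0.0032] 0.75 [288. 261.]
holder_hole0 [0.6077 0.2295 0.0328] 0.84 [199. 271.]
holder_hole0 [0.4936 0.2441 0.0304] 0.76 [222. 304.]
holder_hole0 [0.3806 0.2758 0.0254] 0.69 [241. 350.]
objective_can [0.3815 0.1838 0.0013] 0.75 [298. 340.]
petri [0.4003 0.1131 0.0032] 0.89 [329. 316.]
filter_cube [ 0.5752 -0.1427  0.0042] 0.98 [378. 234.]
{'t': 0.9, 'joints': array([ 1.2044,  0.3507,  1.6518, -0.    ,  1.1391, -0.0846]), 'qvel': array([-0.0005, -0.0004,  0.0014, -0.0001,  0.0028,  0.0014]), 'tau': array([  0.001 , -49.7253, -28.5488,   0.0699,   0.0222,  -0.    ]), 'position': array([0.1529, 0.5283, 0.2186]), 'tcp_rot': array([-3.1416,  0.    ,  2.8598]), 'contact_force': array([-0.428 , -0.1379,  0.0624]), 'moment': array([0.0222, 0.0005, 0.0794]), 'grasp_force': 0.0, 'gripper_width': 0.0931345290096199}
```

View pics/scene0.png

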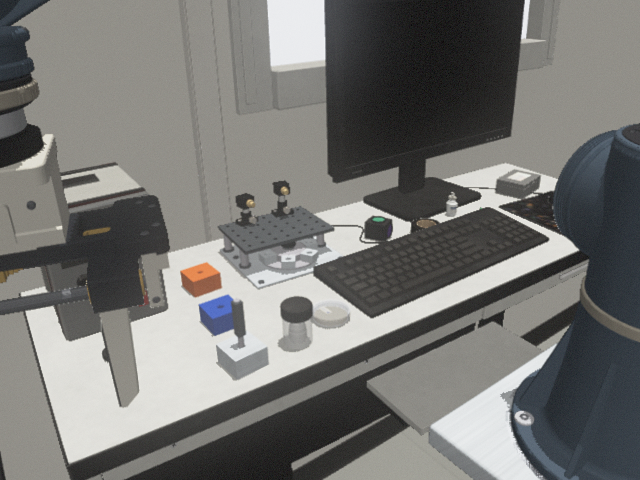

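View pics/top0.png

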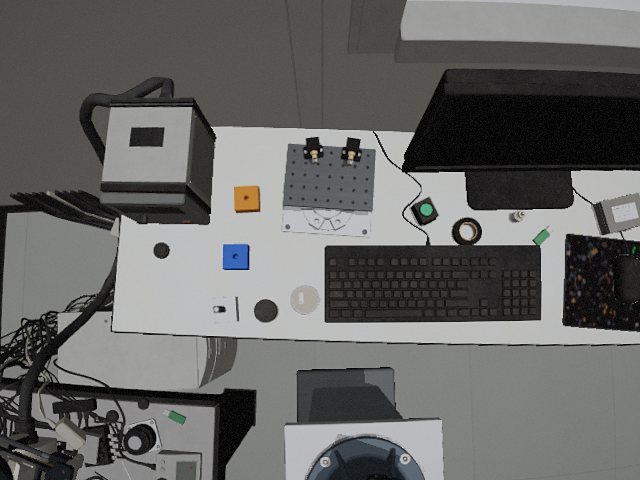

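The candidates for the holder in the top picture are aluminium (226,308), blue (235,257) and orange (246,199). I choose the aluminium one, which has the dark bar standing in it (scene picture 238,318). The can stands at (265,310) next to it, so I'll close the fingers along x. The collar is at (328,215), under the board's front edge. Next I'll take close wrist views of both.

```bash
cat >> h.py <<'E'
np.set_printoptions(precision=4,suppress=True)
from scipy.spatial.transform import Rotation as Ro
def pose(p,e):
    T=np.eye(4);T[:3,:3]=Ro.from_euler('xyz',e).as_matrix();T[:3,3]=p;return T
def look(target,yaw,z):
    s=ctrl.sense();C=np.linalg.inv(pose(s['position'],s['tcp_rot']))@np.array(ctrl.calibration('wrist')['world_from_camera'])
    W=pose([0,0,z],[np.pi,0,yaw])@C
    d=-W[:3,2];hit=W[:3,3]+d*((target[2]-W[2,3])/d[2])
    return [target[0]-hit[0],target[1]-hit[1],z],C
E
python3 - <<'E'
from h import *
p,C=look([.383,.273,.07],np.pi/2,.24);print(C,p)
ctrl.movep(p,[np.pi,0,np.pi/2]);ctrl.hold(.2)
im=ctrl.snapshot('wrist');c=ctrl.calibration('wrist');save(im,'w_bar');np.save('c_bar.npy',c,allow_pickle=True)
for n in ['bar_handle','holder_hole0','bar_tip']:
    for r in ctrl.spot_point('wrist',n)[:2]: print(n,np.round(r['xyz'],4),round(r['confidence'],2),proj(c,r['xyz'])[0].round())
p,C=look([.565,.06,.03],0,.26);print(p)
ctrl.movep(p,[np.pi,0,0]);ctrl.hold(.2)
im=ctrl.snapshot('wrist');c=ctrl.calibration('wrist');save(im,'w_col');np.save('c_col.npy',c,allow_pickle=True)
for n in ['collar_face','board_underside','collar']:
    for r in ctrl.spot_point('wrist',n)[:2]: print(n,np.round(r['xyz'],4),round(r['confidence'],2),proj(c,r['xyz'])[0].round())
print(ctrl.sense()['t'],ctrl.sense()['joints'])
E
```

```text
[[-0.0004  0.9648  0.2631  0.0729]
 [ 1.      0.0004  0.      0.0011]
 [-0.0001  0.2631 -0.9648 -0.1668]
 [ 0.      0.      0.      1.    ]] [np.float64(0.38193931628684713), np.float64(0.2918823639108373), 0.24]
bar_handle [0.383  0.2714 0.0698] 0.96 [320. 238.]
holder_hole0 [0.493  0.2478 0.0258] 0.97 [426. 248.]
holder_hole0 [0.38   0.2742 0.0294] 0.76 [317. 224.]
bar_tip [0.3877 0.2783 0.007 ] 0.76 [324. 215.]
[np.float64(0.5993587933375297), np.float64(0.060083378595621156), 0.26]
board_underside [0.597  0.0607 0.049 ] 0.65 [320. 207.]
4.1583 [0.0232 0.4098 1.4604 0.     1.2713 1.5933]
```

View pics/w_bar.png

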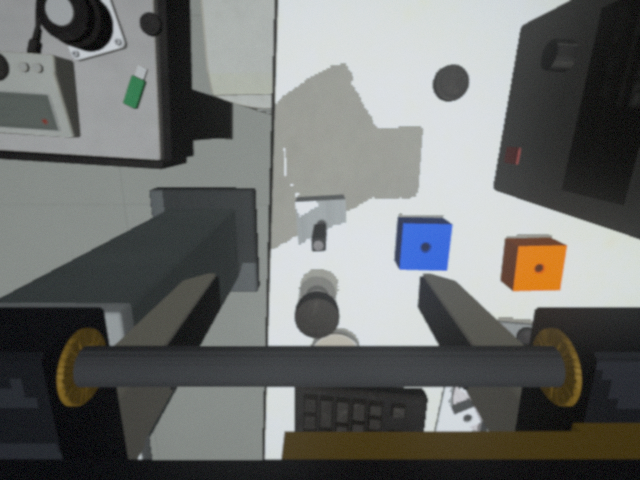

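View pics/w_col.png

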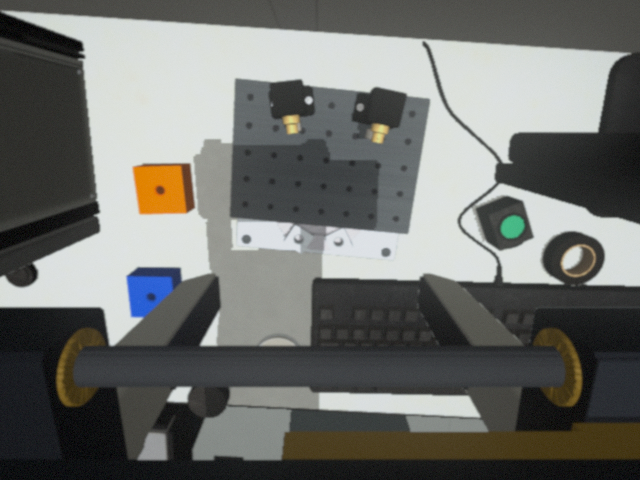

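The bar stands in the aluminium block: its top is at about (319,245), the block's top is around (320,212), and the blue and orange look-alikes are to the right. The collar is faint at about (318,238), with dark holes near (299,239) and (338,242). I'll take a closer collar view from the front and a crop of the bar.

```bash
python3 - <<'E'
from h import *
c=np.load('c_bar.npy',allow_pickle=True).item()
print('bartop',unproj(c,[[319.5,245]],.101),'f',c['mtx'][0])
im=cv2.imread('pics/w_bar.png')[180:260,270:370];a=cv2.resize(im,None,fx=4,fy=4,interpolation=cv2.INTER_CUBIC)
p,C=look([.562,.06,.03],np.pi,.13);print(p)
ctrl.movep(p,[np.pi,0,np.pi]);ctrl.hold(.2)
im=ctrl.snapshot('wrist');c=ctrl.calibration('wrist');save(im,'w_col2');np.save('c_col2.npy',c,allow_pickle=True)
for n in ['collar_face','board_underside','collar']:
    for r in ctrl.spot_point('wrist',n)[:2]: print(n,np.round(r['xyz'],4),round(r['confidence'],2),proj(c,r['xyz'])[0].round())
b=cv2.resize(im[120:340,170:470,::-1],(800,587),interpolation=cv2.INTER_CUBIC)
b[:160,:200]=a[80:240,100:300]
cv2.imwrite('pics/crop2.png',b);print(ctrl.sense()['t'])
E
```

```text
bartop [[0.3823 0.2739 0.101 ]] f [383.5227   0.     318.8261]
[np.float64(0.5623361169796561), np.float64(0.06107808318353063), 0.13]
collar_face [0.5971 0.0623 0.0318] 0.98 [319. 280.]
board_underside [0.5939 0.0614 0.0448] 0.96 [318. 283.]
7.2083
```

View pics/crop2.png

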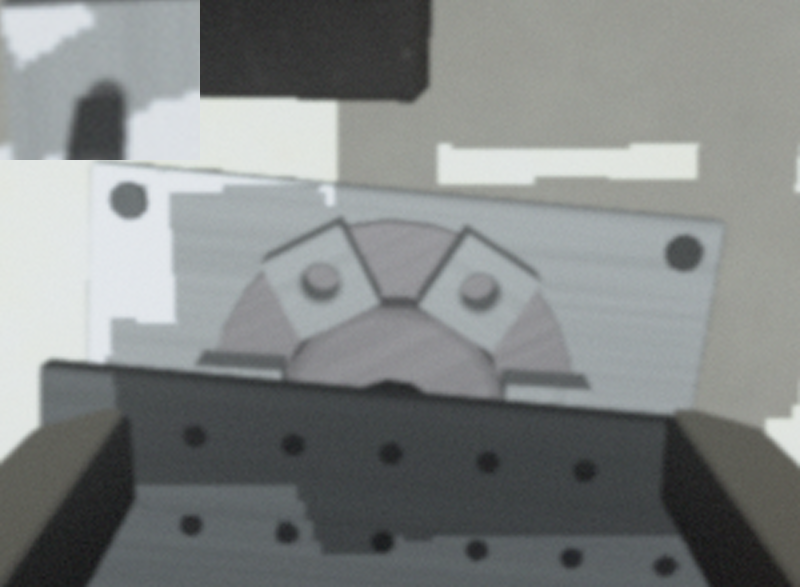

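The crop shows two free hole mouths, at crop (321,281) and (479,291), and the board's front edge running from (45,362) to (672,412).

```bash
python3 - <<'E'
from h import *
c=np.load('c_col2.npy',allow_pickle=True).item()
k=800/300
f=lambda q,z:unproj(c,[[170+q[0]/k,120+q[1]/k]],z)[0]
A=f((321,281),.03);B=f((479,291),.03);print(A,B,np.linalg.norm(A-B))
E1=f((45,362),.05);E2=f((672,412),.05);d=(E2-E1)[:2];d/=np.linalg.norm(d);n=np.array([d[1],-d[0]]);n*=np.sign(n[0])
print('edge',E1,E2,'x dir yaw',np.arctan2(n[1],n[0]))
M=(A+B)[:2]/2;t=(B-A)[:2];t/=np.linalg.norm(t);m=np.array([t[1],-t[0]]);m*=np.sign(m[0])
O=M+m*.043*np.cos(np.pi/6);print('axis',O,'edge dist',n@(E1[:2]-O), n@(E2[:2]-O))
by=np.arctan2(n[1],n[0])
for P in (A,B): v=P[:2]-O;print('hole ang rel board',np.degrees(np.arctan2(v[1],v[0])-by)%360,np.linalg.norm(v))
# plate centre check: 
print('plate holes',f((129,200),.005),f((684,253),.005))
E
```

```text
[0.5557 0.0417 0.03  ] [0.5585 0.0842 0.03  ] 0.04260656231690922
edge [ 0.5719 -0.0273  0.05  ] [0.5856 0.133  0.05  ] x dir yaw -0.08496358291485169
axis [0.5943 0.0605] edge dist -0.01482137404201659 -0.014821374042016588
hole ang rel board 210.87450054287825 0.042901978836834165
hole ang rel board 151.32954416855372 0.042901978836834165
plate holes [ 0.5379 -0.0149  0.005 ] [0.5535 0.1459 0.005 ]
```

The geometry agrees: the hole spacing is 42.6 mm (43 expected) and the edge lies 14.8 mm in front of the axis (15 expected). Now I grasp the bar and hover over the hole at 151°.

```bash
cat >> h.py <<'E'
O=np.array([.5943,.0605]);BY=-.085;R=.043;D=.044   # D: TCP above bar tip
PI=np.pi
def hole(a,z,off=(0,0)):   # a deg rel board; pose of TCP with bar tip at height z over it
    f=np.radians(a)+BY
    return [O[0]+R*np.cos(f)+off[0],O[1]+R*np.sin(f)+off[1],z+D],[PI,0,(f+PI)%(2*PI)-PI]
E
python3 - <<'E'
from h import *
b=[.3823,.2739]
ctrl.movep([*b,.14],[PI,0,PI/2]);ctrl.move_linear([*b,.005+D],v=.12)
ctrl.gripper_close();s=ctrl.sense();print(s['gripper_width'],s['grasp_force'],s['position'])
ctrl.move_linear([*b,.145],v=.12)
p,e=hole(151.1,.045)
ctrl.movep([p[0],p[1],.14],e);ctrl.move_linear(p,v=.15);ctrl.hold(.2)
c=ctrl.calibration('wrist');im=ctrl.snapshot('wrist');np.save('c_h.npy',c,allow_pickle=True);save(im,'hov')
s=ctrl.sense();print(s['t'],s['position'],p,s['contact_force'],s['gripper_width'])
q=np.array(p);print('exp tip',proj(c,q-[0,0,D]),'hole',proj(c,[q[0],q[1],.03]),'tcp',proj(c,q))
cv2.imwrite('pics/hovc.png',cv2.resize(im[150:350,200:440,::-1],(720,600),interpolation=cv2.INTER_CUBIC))
E
```

```text
0.01189161048989244 29.98538464307785 [0.3831 0.2741 0.0492]
14.1333 [0.559  0.0845 0.0899] [np.float64(0.5585552067934144), np.float64(0.08440208690927278), 0.089] [ 0.0384  0.2031 -0.0056] 0.011684094461300087
exp tip [[316.308  259.4279]] hole [[316.4423 251.5211]] tcp [[315.7904 289.9063]]
```

View pics/hovc.png

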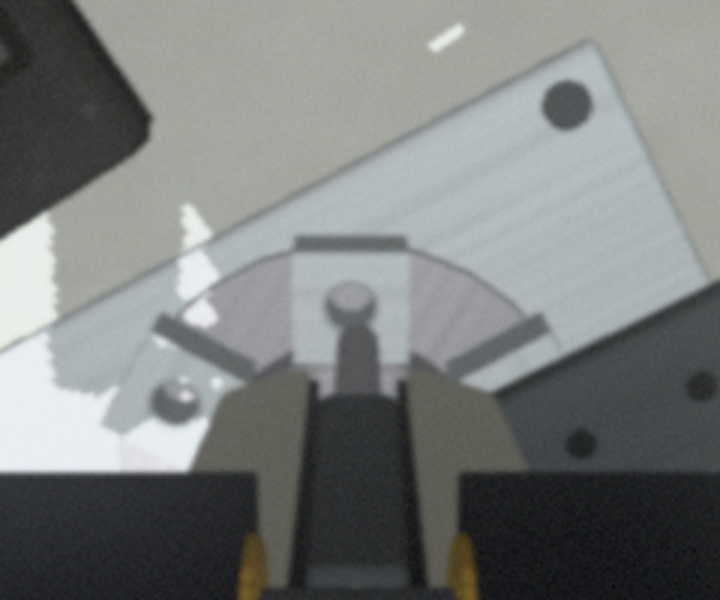

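The pin tip is at crop (357,323), and the hole mouth at (351,304), so the tip is about 1 mm to the right. I'll correct that, insert with a force guard and make the first swing.

```bash
cat >> h.py <<'E'
def tofs(a,dx,dy):
    y=np.radians(a)+BY;return dx*np.array([np.cos(y),np.sin(y)])+dy*np.array([np.sin(y),-np.cos(y)])
def ft(s,a):
    f=np.radians(a)+BY;F=np.array(s['contact_force'][:2]);return -F@[-np.sin(f),np.cos(f)],F@[np.cos(f),np.sin(f)]
def swing(a,a1,step,z,dx,dy,guard=8,stop=9,v=.04):
    while a<a1-1e-6:
        a=min(a+step,a1);p,e=hole(a,z,tofs(a,dx,dy))
        hit=ctrl.move_linear(p,e,v=v,until_force=guard);s=ctrl.sense()
        F=ft(s,a);P=s['position'];ang=np.degrees(np.arctan2(P[1]-O[1],P[0]-O[0])-BY)%360
        print(f"{s['t']:.2f} cmd {a:.1f} ang {ang:.1f} Ft {F[0]:.2f} Fr {F[1]:.2f} z {P[2]-D:.4f} {'HIT' if hit else ''}")
        if hit or F[0]>stop: break
    return a,ang,F[0]
E
python3 - <<'E'
from h import *
a=151.1;d=(-.0003,-.001)
p,e=hole(a,.036,tofs(a,*d));ctrl.move_linear(p,e,v=.05)
p,e=hole(a,.018,tofs(a,*d));hit=ctrl.move_linear(p,e,v=.04,until_force=6)
s=ctrl.sense();print(hit,s['position'],s['contact_force'],s['gripper_width'],s['t'])
if s['position'][2]-D<.022: swing(a,171,5,.018,*d)
E
```

```text
False [0.5583 0.0834 0.0619] [ 0.0196  0.3127 -0.9815] 0.0116526747010227 15.0667
15.32 cmd 156.1 ang 157.0 Ft 2.16 Fr 0.52 z 0.0183 
15.57 cmd 161.1 ang 162.1 Ft 3.79 Fr 0.70 z 0.0182 
15.82 cmd 166.1 ang 167.2 Ft 3.72 Fr 1.52 z 0.0181 
16.07 cmd 171.0 ang 172.3 Ft 3.32 Fr 1.58 z 0.0180
```

```bash
python3 - <<'E'
from h import *
d=(-.0003,-.001)
swing(171,236,8,.018,*d,guard=7)
print(ctrl.sense()['gripper_width'])
E
```

```text
16.37 cmd 179.0 ang 180.3 Ft 2.00 Fr 2.12 z 0.0180 
16.67 cmd 187.0 ang 188.3 Ft 1.73 Fr 2.42 z 0.0179 
16.97 cmd 195.0 ang 196.2 Ft 2.49 Fr 2.04 z 0.0179 
17.27 cmd 203.0 ang 204.2 Ft 2.39 Fr 2.73 z 0.0179 
17.57 cmd 211.0 ang 212.2 Ft 2.28 Fr 4.14 z 0.0178 
17.87 cmd 219.0 ang 220.2 Ft 2.30 Fr 4.43 z 0.0178 
18.17 cmd 227.0 ang 228.2 Ft 2.25 Fr 5.24 z 0.0178 
18.47 cmd 235.0 ang 236.3 Ft 2.28 Fr 5.39 z 0.0178 
18.72 cmd 236.0 ang 236.9 Ft 2.69 Fr 5.90 z 0.0178 
0.01184458232466631
```

```bash
python3 - <<'E'
from h import *
d=(-.0003,-.001)
p,e=hole(234.7,.018,tofs(236,.0007,-.001));ctrl.move_linear(p,e,v=.04)
q=list(p);q[2]=.045+D;ctrl.move_linear(q,e,v=.1)
p,e=hole(175.6,.045,tofs(175.6,*d));ctrl.move_linear(p,e,v=.1);ctrl.hold(.25)
c=ctrl.calibration('wrist');im=ctrl.snapshot('wrist');save(im,'hov2')
s=ctrl.sense();print(s['t'],s['position'],p,s['contact_force'],s['gripper_width'])
q=np.array(s['position']);print('exp tip',proj(c,q-[0,0,D]),'hole',proj(c,hole(175.6,.03-D)[0]))
cv2.imwrite('pics/hov2c.png',cv2.resize(im[200:300,250:390,::-1],(784,560),interpolation=cv2.INTER_CUBIC))
E
```

```text
20.8667 [0.552  0.0663 0.089 ] [np.float64(0.5519965810439608), np.float64(0.0663915825233818), 0.089] [ 0.516   0.0149 -0.7295] 0.011994520252583536
exp tip [[317.0542 259.9929]] hole [[318.8894 251.551 ]]
```

View pics/hov2c.png

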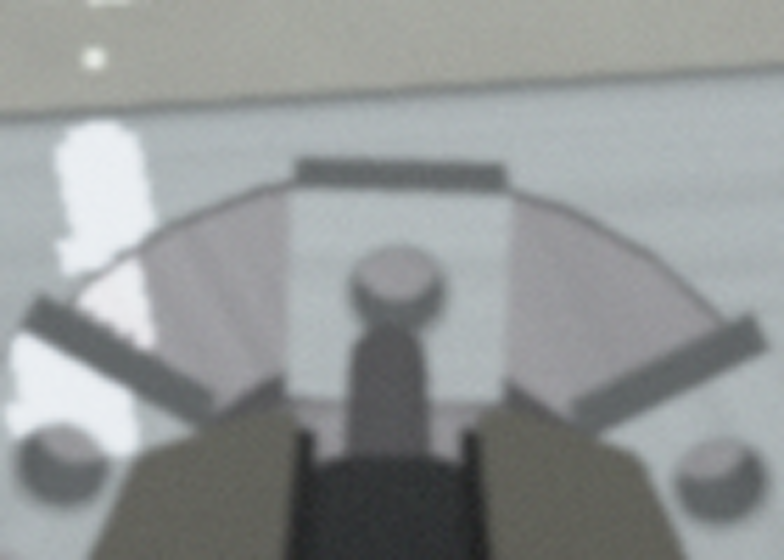

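The hole mouth is at crop (397,290) and the tip at (388,~330). The hole therefore lies about 1.3° clockwise of my estimate, at 174.3°. Next I insert and swing on, with fine steps once pad contact is possible.

```bash
python3 - <<'E'
from h import *
import h
a=174.3;d=(.0002,-.001)
p,e=hole(a,.036,tofs(a,*d));ctrl.move_linear(p,e,v=.05)
p,e=hole(a,.018,tofs(a,*d));hit=ctrl.move_linear(p,e,v=.04,until_force=6)
s=ctrl.sense();print(hit,s['position'],s['contact_force'],s['t'])
if s['position'][2]-D<.022:
    h.O[:]+=[-.0003,-.0006]
    a,_,F=swing(a,204,6,.018,*d,guard=6,stop=8)
    if F<6: swing(a,230,2.5,.018,*d,guard=5,stop=6)
E
```

```text
False [0.5516 0.0674 0.0619] [ 0.5594  0.0053 -0.4218] 21.8
22.07 cmd 180.3 ang 181.4 Ft 2.07 Fr -0.92 z 0.0182 
22.34 cmd 186.3 ang 187.4 Ft 2.57 Fr -0.76 z 0.0181 
22.61 cmd 192.3 ang 193.5 Ft 2.29 Fr -0.16 z 0.0180 
22.88 cmd 198.3 ang 199.5 Ft 1.57 Fr -0.12 z 0.0180 
23.13 cmd 204.0 ang 205.2 Ft 2.45 Fr -1.17 z 0.0180 
23.38 cmd 206.5 ang 207.5 Ft 4.08 Fr 0.28 z 0.0180 
23.63 cmd 209.0 ang 210.1 Ft 3.00 Fr 0.73 z 0.0179 
23.88 cmd 211.5 ang 212.7 Ft 3.45 Fr 1.37 z 0.0179 
24.13 cmd 214.0 ang 215.3 Ft 3.24 Fr 1.40 z 0.0180 
24.38 cmd 216.5 ang 217.7 Ft 3.08 Fr 1.88 z 0.0179 
24.63 cmd 219.0 ang 220.3 Ft 3.94 Fr 1.58 z 0.0179 
24.88 cmd 221.5 ang 222.8 Ft 3.91 Fr 2.23 z 0.0180 
25.13 cmd 224.0 ang 225.3 Ft 3.86 Fr 1.79 z 0.0180 
25.38 cmd 226.5 ang 227.8 Ft 3.30 Fr 2.87 z 0.0180 
25.63 cmd 229.0 ang 230.0 Ft 4.08 Fr 3.34 z 0.0179 
25.88 cmd 230.0 ang 230.5 Ft 6.87 Fr 2.80 z 0.0178
```

The effort jumps at about 230°, which is 2.4 rad in total. That is well short of the angle reached freely before, so it is the pad, not the edge. I'll continue in 1° steps to 15 N.

```bash
python3 - <<'E'
from h import *
import h
h.O[:]+=[-.0003,-.0006]
swing(230,237,.8,.018,.0004,-.001,guard=6,stop=14.3,v=.02)
ctrl.hold(.3);s=ctrl.sense();print(ft(s,235),s['contact_force'],s['gripper_width'])
E
```

```text
26.13 cmd 230.8 ang 231.0 Ft 6.63 Fr 1.49 z 0.0178 
26.38 cmd 231.6 ang 231.5 Ft 7.89 Fr 2.03 z 0.0177 
26.63 cmd 232.4 ang 232.1 Ft 8.05 Fr 1.67 z 0.0177 
26.88 cmd 233.2 ang 232.6 Ft 9.19 Fr 1.82 z 0.0177 
27.13 cmd 234.0 ang 233.2 Ft 10.21 Fr 1.04 z 0.0176 
27.38 cmd 234.8 ang 233.8 Ft 11.32 Fr 1.27 z 0.0176 
27.63 cmd 235.6 ang 234.4 Ft 12.34 Fr 2.69 z 0.0175 
27.88 cmd 236.4 ang 234.9 Ft 11.96 Fr 1.63 z 0.0175 
28.13 cmd 237.0 ang 235.3 Ft 12.70 Fr 0.79 z 0.0175 
(np.float64(13.939230022880533), np.float64(2.0036137714863473)) [-11.9828   7.398    5.3623] 0.011661604458796134
```

```bash
python3 - <<'E'
from h import *
import h
h.O[:]+=[-.0003,-.0006]; h.O[:]+=[-.0003,-.0006]
a=237
while a<241:
    a,_,F=swing(a,a+.6,.6,.018,.0004,-.001,guard=6,stop=15,v=.02);ctrl.hold(.2)
    F=ft(ctrl.sense(),236)[0];print(F)
    if F>15: break
E
```

```text
28.68 cmd 237.6 ang 235.8 Ft 14.53 Fr -0.54 z 0.0175 
14.156102152500614
29.13 cmd 238.2 ang 236.2 Ft 15.32 Fr -1.26 z 0.0174 
15.056691330972294
```

15 N reached. Now I back off gently until the pin is free, then lift it.

```bash
python3 - <<'E'
from h import *
import h
h.O[:]+=[-.0006,-.0012]
a=238.2
while a>228:
    a-=.7;p,e=hole(a,.018,tofs(a,.0004,-.001));ctrl.move_linear(p,e,v=.03)
    s=ctrl.sense();F=ft(s,a);print(f"{a:.1f} {F[0]:.2f} {F[1]:.2f}")
    if F[0]<1: break
ctrl.hold(.15);s=ctrl.sense();print(ft(s,a),s['contact_force'])
p=list(s['position']);p[2]=.050+D
print(ctrl.move_linear(p,v=.06,until_force=8))
ctrl.hold(.2);s=ctrl.sense();print(s['t'],s['position'],s['contact_force'],s['gripper_width'])
c=ctrl.calibration('wrist');im=ctrl.snapshot('wrist')
q=np.array(s['position']);print('exp tip',proj(c,q-[0,0,D]))
cv2.imwrite('pics/rel.png',cv2.resize(im[200:300,250:390,::-1],(784,560),interpolation=cv2.INTER_CUBIC))
E
```

```text
237.5 13.37 -1.21
236.8 11.88 -0.54
236.1 10.41 0.07
235.4 9.07 -0.75
234.7 7.51 0.02
234.0 6.78 -1.08
233.3 6.44 0.80
232.6 5.12 -1.19
231.9 3.33 -0.90
231.2 0.46 -0.96
(np.float64(1.2615193266106939), np.float64(-0.5346941426816023)) [-0.5433  1.2578 -0.3645]
False
32.8667 [0.5645 0.027  0.0936] [-0.18   -0.5874 -1.0562] 0.012027499693650514
exp tip [[317.9284 258.623 ]]
```

View pics/rel.png

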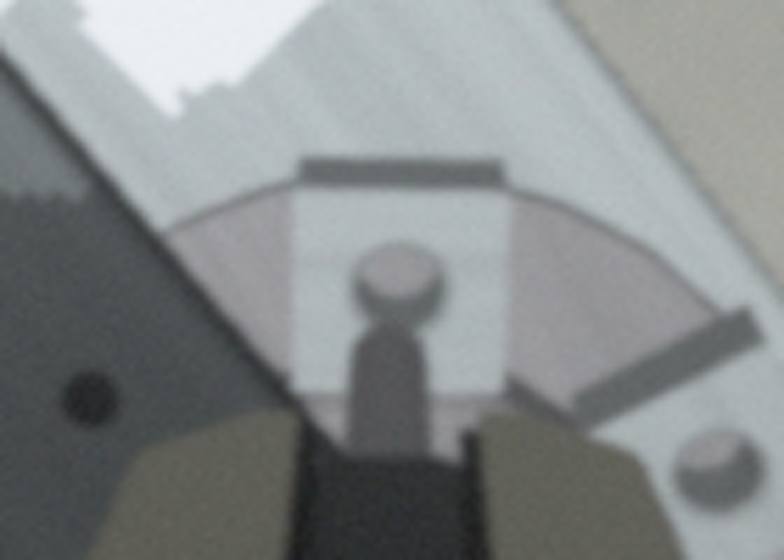

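The bar is still straight in the grip and clear, and the collar is holding. Back to the holder with a guarded insertion.

```bash
python3 - <<'E'
from h import *
p=list(ctrl.sense()['position']);p[2]=.145;ctrl.move_linear(p,v=.15)
b=np.array([.3829,.2740]);e=[PI,0,PI/2]
ctrl.movep([*b,.14],e);ctrl.move_linear([*b,.034+D],e,v=.12);ctrl.hold(.2)
c=ctrl.calibration('wrist');im=ctrl.snapshot('wrist')
cv2.imwrite('pics/ret.png',cv2.resize(im[200:300,250:390,::-1],(784,560),interpolation=cv2.INTER_CUBIC))
for dx,dy in [(0,0),(-.0006,0),(.0006,0),(0,.0008),(0,-.0008)]:
    q=b+[dx,dy];ctrl.move_linear([*q,.033+D],e,v=.05)
    hit=ctrl.move_linear([*q,.0055+D],e,v=.05,until_force=6);s=ctrl.sense()
    print(dx,dy,hit,s['position'],s['contact_force'],s['t'])
    if s['position'][2]-D<.02: break
E
```

```text
0 0 True [0.3833 0.2739 0.0486] [ 0.6031 -0.9755  3.7675] 37.65
```

```bash
python3 - <<'E'
from h import *
ctrl.open_gripper();ctrl.hold(.2);p=list(ctrl.sense()['position']);p[2]=.25
ctrl.move_linear(p,v=.15)
q,C=look([.383,.273,.07],PI/2,.25);ctrl.movep(q,[PI,0,PI/2]);ctrl.hold(.2)
im=ctrl.snapshot('wrist');c=ctrl.calibration('wrist')
for n in ['bar_handle','bar_tip']: print([ (r['xyz'],r['confidence']) for r in ctrl.spot_point('wrist',n)[:1]])
i2=ctrl.snapshot('scene')
o=np.hstack([cv2.resize(im[170:290,260:380,::-1],(400,400)),cv2.resize(i2[200:400,180:380,::-1],(400,400))]);cv2.imwrite('pics/fin.png',o)
print(ctrl.sense()['t'])
E
```

```text
[([0.3874, 0.269, 0.0703], 0.83)]
[([0.3836, 0.2764, 0.0026], 0.65)]
41.325
```

View pics/fin.png

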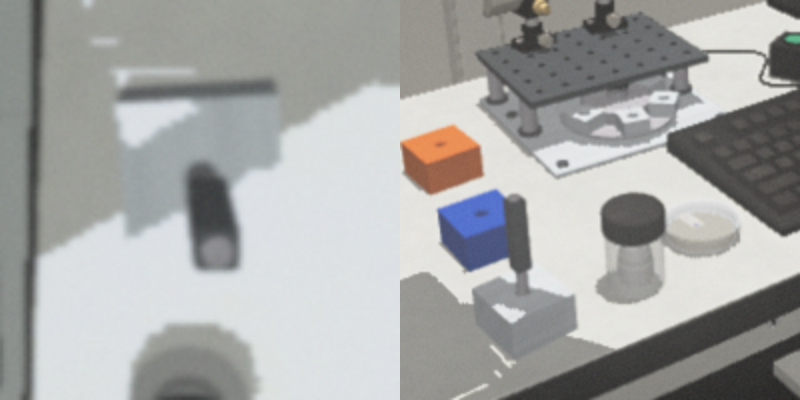

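The bar stands upright and fully down in the aluminium holder (left crop 210,215; right crop 515,235). The can and the dish are undisturbed, and the pad is up against the board. Handing in.

```bash
python3 -c "
from plant import ctrl
print(ctrl.hand_in())"
```

```text
the job is handed in; nothing more can be done
None
```

I handed the job in at about 41 s: two bar swings brought the pad against the board's underside, with the effort at the bar reaching 15 N (highest reading 15.3 N), and the bar is standing fully down in its holder again.

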